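# Clear the mallet from the bay and put the stock tin away

### The job

The stock tin left out on the bench belongs in the empty bay of the blue bench unit, but a wooden mallet lies with its head in that bay. Take the mallet out first and lay it flat inside the shallow wooden tray, then put the tin upright into the bay and push it fully home against the stop, so that its end is flush with the unit's front. Leave the other tins, the jar and the steel block where they are.

Things in the scene. Friction and masses are not known exactly. Their poses are not given: they have to be found in the camera images.
- tin: The stock tin to put away: closed bright metal box, 150 mm long (x) x 64 mm wide (y) x 60 mm high, 0.45 kg, edges rounded 4 mm. Origin at the centre of its underside, z up; both ends are alike and either may go in first. It stands on the bench to one side of the unit, the tray on the other side.
- mallet: Wooden mallet, about 0.16 kg, head in the mouth of the empty bay, handle out towards the robot. Head: cylinder 40 mm in diameter, 60 mm long, axis along y. Origin on the bench under the head's middle; x points from handle to head. Handle: bar 17 mm wide (y), 14 mm thick, its centre line falling from z = 20 mm at the head to z = 10 mm at the butt (x = -172 mm).
- mallet_head (a point): Centre of the mallet's head, 20 mm above the bench as it lies.
- mallet_butt (a point): Centre of the 20 mm ball at the handle's end, 172 mm from the head's centre along the mallet's -x.
- tray: Fixed shallow plywood tray, open on top, outside 270 mm (x) x 160 mm (y) x 20 mm high, walls and floor 5 mm thick. Origin at the centre of its underside.
- unit_front (a point): Middle of the blue bench unit's lower front edge, on the bench; x points into the unit, y along its front. Fixed; 244 mm wide (y), 165 mm deep (x), 150 mm high. Three open bays side by side, 80 mm apart, 76 mm wide inside, 90 mm high, walls 4 mm; above them a closed strip of drawers from z = 90 to 150 mm, flush with the front. A 20 mm high stop bar crosses the bays at x = 154 mm.
- bay_mouth (a point): Centre of the floor of the empty bay at its mouth (front edge), on the bench; x points into the bay, y across it. The stop is at x = 154 mm, the walls at y = +-38 mm, the roof at z = 90 mm. A tin that is home has its origin at x = 79 mm.
- stock_a: Another tin like the first, already home in one of the other two bays. Origin at the centre of its underside. Leave it.
- stock_b: Another tin like the first, already home in the remaining bay. Origin at the centre of its underside. Leave it.
- jar: Glass jar with a steel lid, 64 mm in diameter, 100 mm high, standing on the bench. Origin at the centre of its underside. Leave it.
- block: Steel doming block, a 60 mm cube, standing on the bench. Origin at the centre of its underside. Leave it.

How it is judged:
By the outcome, as a careful person would: the job done as asked, in the order asked, and still so for the second after the job is handed in, with the robot touching nothing.
It also fails if it takes over 72 s, if anything falls off the work surface, if the arm or the gripper's body presses on something with over 40 N, if the wrist force passes 120 N, or if a joint passes its speed limit or range.

### The arm

A 7-joint arm with a two-finger parallel gripper is mounted at the origin on the work surface. World frame = base frame: x ahead of the robot, y to its left, z up, the work surface at z = 0. Lengths are in m, angles in rad, forces in N, time in s.
With the tool pointing down it reaches from about 0.4 to 0.9 m from the base axis. Payload 5.5 kg.
Tool frame: the origin (TCP) lies at the very end of the fingers, on their centre line; the grasp point (between the pads) lies 19 mm behind it; z points along the fingers, y is the line along which they close (so a half turn about z gives the same grasp; the last joint's range is limited). The gripper opens to 92 mm and grips with 3 to 60 N. Pads are 19 mm wide; open, the fingers measure 130 mm over their backs; the gripper's body (75 mm by 190 mm) begins 47 mm behind the grasp point.
Start: joints at [1.553, 0.501, -0.427, 1.55, 0.221, 1.138, -0.21], TCP at [0.18, -0.625, 0.227] pointing down, gripper open.
Joint ranges: [-2.88, 2.88], [-0.31, 2.03], [-1.54, 1.56], [0.2, 2.42], [-1.41, 4.55], [0.19, 2.02], [-2.57, 2.57]. Speed limits (rad/s): [2.57, 2.57, 3.14, 3.14, 3.14, 3.14, 3.14].

### API

Orientations are given as a unit quaternion [x, y, z, w].
In Python, from cell import env gives the robot as it stands.
- The arm moves only by the tool apply_moves, never from a script. Its argument "plan" is a list of rows, each a list of 5 numbers: the closure, from 0 (fully open) to 1 (shut), then the shift along the tool's x, y, z in mm, then the turn about the tool's z in rad. In form: [[jaw, dx, dy, dz, twist], ...]. A call has exactly 5 rows; each row is the pose to reach, as a shift and turn from the pose commanded when the call began, along the tool's axes at that moment; what a row does not reach only later rows make up. A row lasts 1/8 s, in which the tool goes at most 62.5 mm and 10.7 degrees, less where a joint would pass 70% of its speed; a pose out of reach is approached as far as the arm can. A call with a gripper value outside its range is refused whole. The fingers move at their own pace and stop on an object; "newtons" is the grip in N (left out, the last holds). Time passes only in rows, so rows that repeat a pose let the fingers close, or fill a call up. It gives the time, the measured TCP pose, the force, the opening and the grip force at its end, in the units of the state.
- env.sense(): the state, without advancing time (a new reading comes with each control period).
- env.camera(name): name is "scene" or "top" or "wrist"; returns a dict with "frame" (480x640x3 uint8, red, green, blue), "K" (3x3 intrinsics, pixels), "R" (3x3) and "t" (3): a world point X has camera coordinates R X + t. Camera axes: x right, y down, z forward; pixel columns grow to the right and rows downward; lengths in m; the calibration is good to about 2 mm. A picture is of the moment at which its call begins. There is no depth.
- env.job_done(): hands the job in; it is judged then, once.
The state is a dict: "clock": time; "joint_pos": joint angles; "qd": joint speeds; "effort": joint torques, N m; "ee_pos": TCP position; "orientation": TCP orientation; "wrist_force": force on the tool from outside, world axes, zero at the start; "wrist_torque": the same for the moment, N m; "grip_width": opening from 0.0 (shut) to 1.0 (fully open); "grasp_force": force on a finger pad.
Only numpy, scipy, OpenCV 4.12 (cv2) and the standard library are available. Lean on these libraries where they do the work, as an engineer would, in place of code of your own. Each camera call takes 0.05 s, during which the arm holds its last target. There are 200 camera calls.

## Working session

There is one attempt and no reset: what is moved stays moved. The work goes in short steps, Python scripts to look and compute and a tool call to move; the robot and the scene stay as the last step left them, time stands still between calls to the robot, and variables do not carry over. Pictures are saved under pics/ and viewed, at most 10 in all, crops included, and the job is handed in when it is done.

Besides the shell and the picture viewer there is one more tool, called after ">>>" as a command line: name --pt "numbers of a row" for each row, then --argument value for the rest. apply_moves: Moves the arm, as the interface text tells. Its arguments: {"type":"object","properties":{"plan":{"type":"array"},"newtons":{"type":"number"}},"required":["plan"]}

```bash
mkdir -p pics; ls
python3 - <<'E'
from cell import env
import cv2,numpy as np,pickle
s=env.sense();print(s['ee_pos'],s['orientation'],s['clock'],s['grip_width'])
for n in ("scene","top"):
    c=env.camera(n);pickle.dump(c,open(f'pics/{n}0.pkl','wb'));cv2.imwrite(f'pics/{n}0.png',c['frame'][...,::-1]);print(n,c['K'].tolist(),(-c['R'].T@c['t']).round(3),c['R'].round(3).tolist())
E
```

```text
pics
[ 0.1798943  -0.6238824   0.22566777] [ 9.90159219e-01  1.39942041e-01 -9.90858680e-05 -9.67405618e-04] 0.0 1.0011365054556227
scene [[561.6187893805567, 0.0, 313.70070173124236], [0.0, 561.6187893805567, 244.61525909595812], [0.0, 0.0, 1.0]] [0.325 0.091 1.007] [[-0.344, -0.939, 0.002], [-0.894, 0.327, -0.306], [0.287, -0.107, -0.952]]
top [[443.02521081805673, 0.0, 325.6588991746297], [0.0, 443.02521081805673, 241.02726800875664], [0.0, 0.0, 1.0]] [ 0.429 -0.006  0.934] [[-0.024, -1.0, -0.001], [-0.981, 0.024, -0.193], [0.193, -0.003, -0.981]]
```

View pics/top0.png

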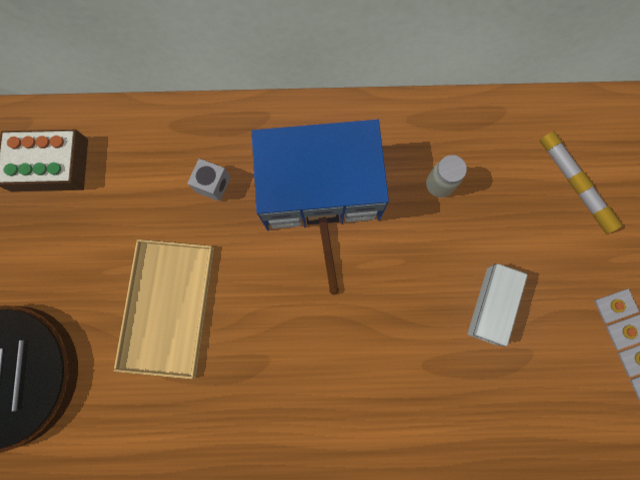

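View pics/scene0.png

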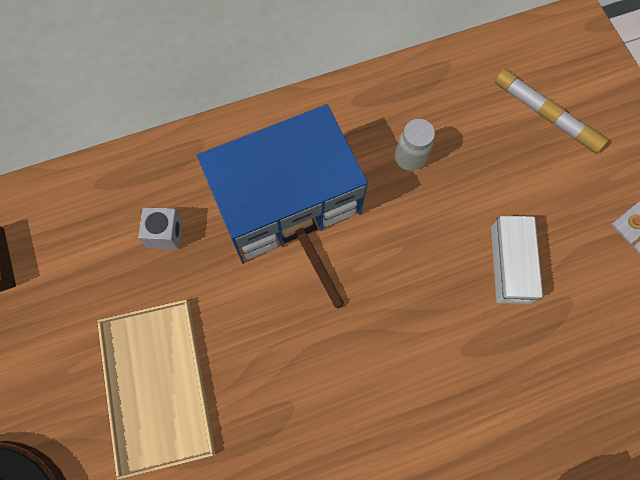

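The top view shows the middle bay empty apart from the mallet, with its butt at about (335,291). The tray is at (165,310), the tin at (500,305), the jar at (446,176), the block at (209,178) and the unit's top-front edge runs (258,212)–(386,205). The scene view agrees, with the butt at (339,303) and the tin top at (520,255).

```bash
cat > h.py <<'E'
import cv2,numpy as np,pickle
def load(n): return pickle.load(open(f'pics/{n}.pkl','rb'))
def ray(c,px,z):
    px=np.atleast_2d(px).astype(float)
    d=(np.linalg.inv(c['K'])@np.c_[px,np.ones(len(px))].T).T@c['R']
    o=-c['R'].T@c['t']
    return o+d*((z-o[2])/d[:,2])[:,None]
def proj(c,X):
    p=(c['R']@np.atleast_2d(X).T).T+c['t']; p=p@c['K'].T
    return p[:,:2]/p[:,2:]
def blob(m,box=None):
    m=m.astype(np.uint8)
    if box is not None:
        k=np.zeros_like(m);x0,y0,x1,y1=box;k[y0:y1,x0:x1]=1;m=m*k
    m=cv2.morphologyEx(m,cv2.MORPH_OPEN,np.ones((3,3),np.uint8))
    cs,_=cv2.findContours(m,cv2.RETR_EXTERNAL,cv2.CHAIN_APPROX_NONE)
    return max(cs,key=cv2.contourArea)
def rect(c,cnt,z):
    P=ray(c,cnt[:,0,:],z)[:,:2]
    r=cv2.minAreaRect((P*1000).astype(np.float32))
    return r
E
python3 - <<'E'
from h import *
B={'top0':dict(tin=(460,255,540,355),tray=(105,232,222,388),mal=(300,222,350,300),unit=(240,110,400,235)),
'scene0':dict(tin=(480,205,560,312),tray=(90,290,225,480),mal=(290,228,355,315),unit=(185,95,380,270))}
for n in B:
    c=load(n);hsv=cv2.cvtColor(c['frame'],cv2.COLOR_RGB2HSV);H,S,V=[hsv[...,i].astype(int) for i in range(3)]
    b=B[n]
    x0,y0,x1,y1=b['tin']; v=V[y0:y1,x0:x1][S[y0:y1,x0:x1]<50]
    print(n,'tinV',np.percentile(v,[5,20,40,60,80,95]))
    for t in (170,185):
        r=rect(c,blob((S<60)&(V>t),b['tin']),.06);print(' tin',t,np.round(r[0],1),np.round(r[1],1),r[2])
    r=rect(c,blob((S<130)&(V>120)&(S>35),b['tray']),.02);print(' tray',np.round(r[0],1),np.round(r[1],1),r[2])
    blue=(H>100)&(H<125)&(S>150)
    x0,y0,x1,y1=b['unit'];v=V[y0:y1,x0:x1][blue[y0:y1,x0:x1]];print(' blueV',np.percentile(v,[5,10,20,40,60,80,95]))
    for t in (110,125):
        cn=blob(blue&(V>t),b['unit']);r=rect(c,cn,.15);print(' unit',t,np.round(r[0],1),np.round(r[1],1),r[2])
        print(np.round(ray(c,cv2.approxPolyDP(cn,6,True)[:,0],.15)[:,:2],3).tolist())
    m=(V<90)&(S>80)&(H<25)
    cn=blob(m,b['mal']);P=ray(c,cn[:,0],.012)[:,:2]
    r=cv2.minAreaRect((P*1000).astype(np.float32));print(' mal',np.round(r[0],1),np.round(r[1],1),r[2],'box',cv2.boxPoints(r).round(0).tolist())
E
```

```text
top0 tinV [125. 138. 184. 187. 189. 193.]
 tin 170 [ 467.7 -349.1] [ 60.7 146.2] 68.333740234375
 tin 185 [ 466.9 -349.3] [ 58.8 144. ] 67.74656677246094
 tray [479.8 320.8] [149.6 270.1] 83.44481658935547
 blueV [130. 131. 133. 134. 135. 137. 139.]
 unit 110 [727.7   1.3] [162.8 241.2] 3.805968761444092
[[0.816, -0.114], [0.799, 0.124], [0.641, 0.116], [0.656, -0.123]]
 unit 125 [728.4   1.4] [161.4 240.8] 3.8059682846069336
[[0.816, -0.112], [0.799, 0.124], [0.642, 0.116], [0.656, -0.121]]
 mal [576.5 -14.3] [155.4  17.8] 7.878864765167236 box [[498.0, -16.0], [501.0, -34.0], [655.0, -12.0], [652.0, 5.0]]
scene0 tinV [133.25 151.   202.   205.   208.   213.75]
 tin 170 [ 466.7 -350.1] [ 62.  147.6] 68.39530944824219
 tin 185 [ 466.5 -350.2] [ 61.1 146.7] 68.3516845703125
 tray [479.9 324.8] [159.9 270.1] 83.38080596923828
 blueV [134. 136. 138. 139. 141. 143. 146.]
 unit 110 [727.5  -0. ] [163.1 241.9] 3.7441906929016113
[[0.815, -0.115], [0.801, 0.123], [0.64, 0.115], [0.654, -0.122]]
 unit 125 [727.6   0. ] [162.9 241.8] 3.744145393371582
[[0.815, -0.115], [0.801, 0.123], [0.64, 0.115], [0.654, -0.122]]
 mal [580.9 -14.7] [167.9  19.8] 6.928422451019287 box [[496.0, -15.0], [499.0, -35.0], [665.0, -14.0], [663.0, 5.0]]
```

```bash
cat > go.py <<'E'
import sys,numpy as np
from scipy.spatial.transform import Rotation as Ro
from cell import env
def to(x,y,z,yaw):
    s=env.sense();R=Ro.from_quat(s['orientation']).as_matrix()
    d=R.T@(np.array([x,y,z])-s['ee_pos'])*1000
    cur=np.arctan2(R[1,0],R[0,0])
    print('t',round(s['clock'],2),'pos',np.round(s['ee_pos'],4),'yaw',round(np.degrees(cur),2),'w',round(s['grip_width'],3),'gf',round(s['grasp_force'],1),'F',np.round(s['wrist_force'],1),'-> d',d.round(1),'tw',round(cur-np.radians(yaw),4))
if __name__=='__main__':
    a=list(map(float,sys.argv[1:]))
    for i in range(0,len(a),4): to(*a[i:i+4])
E
python3 go.py .5893 -.0129 .15 7.4
```

```text
t 0.1 pos [ 0.1799 -0.624   0.2258] yaw 16.09 w 0.998 gf 0.0 F [ 0.1 -0.1 -0.3] -> d [ 562.7 -473.6   76.6] tw 0.1516
```

>>> apply_moves --pt "0 47 -39 0 0.03" --pt "0 94 -79 0 0.06" --pt "0 141 -118 0 0.09" --pt "0 188 -158 0 0.12" --pt "0 235 -197 0 0.152"

```text
clock: 0.72
ee_pos: [0.352, -0.3682, 0.2266]
orientation: [0.998, 0.064, -0.0, 0.0]
wrist_force: [0.4, 0.3, 0.1]
grip_width: 1.001
grasp_force: 0.0
```

```bash
python3 go.py .5893 -.0129 .15 7.4
```

```text
t 0.72 pos [ 0.352  -0.3682  0.2266] yaw 7.31 w 1.001 gf 0.0 F [0.4 0.3 0.1] -> d [ 280.6 -322.2   76.6] tw -0.0015
```

>>> apply_moves --pt "0 38 -44 8 0" --pt "0 77 -89 16 0" --pt "0 116 -133 24 0" --pt "0 155 -178 32 0" --pt "0 194 -222 40 0"

```text
clock: 1.35
ee_pos: [0.5158, -0.1236, 0.1863]
orientation: [0.998, 0.064, -0.0, 0.0]
wrist_force: [0.1, -1.3, -1.0]
grip_width: 0.999
grasp_force: 0.0
```

```bash
python3 go.py .5893 -.0129 .15 7.4
```

```text
t 1.35 pos [ 0.5158 -0.1236  0.1863] yaw 7.36 w 0.999 gf 0.0 F [ 0.1 -1.3 -1. ] -> d [  87.1 -100.3   36.3] tw -0.0007
```

>>> apply_moves --pt "0 32 -37 12 0" --pt "0 64 -74 24 0" --pt "0 87 -100 36 0" --pt "0 87 -100 36 0" --pt "0 87 -100 36 0"

```text
clock: 1.98
ee_pos: [0.588, -0.0154, 0.1502]
orientation: [0.998, 0.064, -0.001, 0.0]
wrist_force: [-0.9, 0.3, -0.2]
grip_width: 1.001
grasp_force: 0.0
```

```bash
python3 go.py .5893 -.0129 .004 7.4
python3 - <<'E'
from h import *
from cell import env
c=env.camera('wrist');pickle.dump(c,open('pics/w1.pkl','wb'));cv2.imwrite('pics/w1.png',c['frame'][...,::-1])
print(-c['R'].T@c['t'])
E
```

```text
t 1.98 pos [ 0.588  -0.0154  0.1502] yaw 7.37 w 1.001 gf 0.0 F [-0.9  0.3 -0.2] -> d [  1.8  -2.4 146.2] tw -0.0006
[ 0.66354228 -0.00555356  0.30846856]
```

View pics/w1.png

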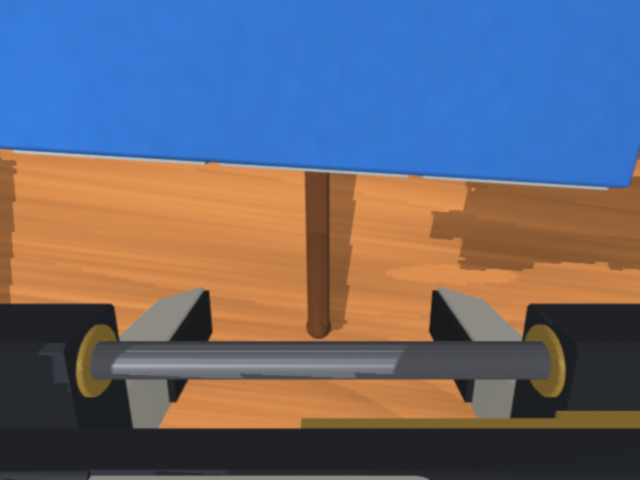

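The handle runs straight down the image at column 317, from (317,172) to the butt at (318,328). It lies midway between the fingers, which are centred near 321, so the heading is right.

>>> apply_moves --pt "0 -8 -2 45 0" --pt "0 -8 -2 90 0" --pt "0 -8 -2 125 0" --pt "0 -8 -2 144 0" --pt "0 -8 -2 145 0" --newtons 50

```text
clock: 2.65
ee_pos: [0.5797, -0.0147, 0.0051]
orientation: [0.998, 0.064, -0.001, 0.0]
wrist_force: [1.1, -0.5, 0.5]
grip_width: 0.998
grasp_force: 0.0
```

>>> apply_moves --pt "1 0 0 0 0" --pt "1 0 0 0 0" --pt "1 0 0 0 0" --pt "1 0 0 0 0" --pt "1 0 0 0 0"

```text
clock: 3.28
ee_pos: [0.5806, -0.0137, 0.0059]
orientation: [0.998, 0.064, 0.0, 0.0]
wrist_force: [-0.8, 0.1, -0.3]
grip_width: 0.507
grasp_force: 0.0
```

>>> apply_moves --pt "1 0 0 0 0" --pt "1 0 0 0 0" --pt "1 0 0 0 0" --pt "1 0 0 0 0" --pt "1 0 0 0 0"

```text
clock: 3.9
ee_pos: [0.5804, -0.0137, 0.0057]
orientation: [0.998, 0.064, -0.0, -0.0]
wrist_force: [-1.0, 0.4, -0.2]
grip_width: 0.18
grasp_force: 50.0
```

>>> apply_moves --pt "1 -20 1 -3 0" --pt "1 -55 3 -4 0" --pt "1 -95 5 -5 0" --pt "1 -120 0 -40 0" --pt "1 -120 -40 -80 0"

```text
clock: 4.53
ee_pos: [0.4531, 0.0075, 0.0853]
orientation: [0.998, 0.061, -0.003, 0.001]
wrist_force: [1.3, 0.1, -1.5]
grip_width: 0.179
grasp_force: 50.0
```

```bash
python3 go.py .4621 .3266 .09 -6.6
```

```text
t 4.53 pos [0.4531 0.0075 0.0853] yaw 7.04 w 0.179 gf 50.0 F [ 1.3  0.1 -1.5] -> d [  48.  -315.6   -5.4] tw 0.238
```

>>> apply_moves --pt "1 9 -55 -5 0.05" --pt "1 18 -112 -5 0.1" --pt "1 27 -170 -5 0.15" --pt "1 36 -228 -5 0.2" --pt "1 44 -286 -5 0.238"

```text
clock: 5.15
ee_pos: [0.4628, 0.3007, 0.0899]
orientation: [0.998, -0.055, -0.001, 0.0]
wrist_force: [-0.2, -0.3, -1.8]
grip_width: 0.181
grasp_force: 50.0
```

```bash
python3 go.py .4621 .3266 .012 -6.6;  python3 - <<'E'
from h import *
from cell import env
c=env.camera('scene');pickle.dump(c,open('pics/s2.pkl','wb'));cv2.imwrite('pics/s2.png',c['frame'][...,::-1])
E
```

```text
t 5.15 pos [0.4628 0.3007 0.0899] yaw -6.31 w 0.181 gf 50.0 F [-0.2 -0.3 -1.8] -> d [ -3.4 -25.7  77.9] tw 0.005
```

View pics/s2.png

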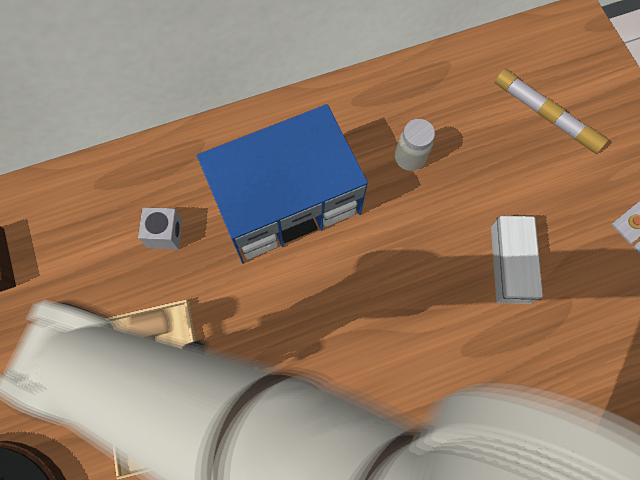

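The bay (300,228) is now empty, the other objects haven't moved, and the arm hides the tray. Lowering the mallet into it next.

>>> apply_moves --pt "1 -3 -26 0 0.005" --pt "1 -3 -26 35 0.005" --pt "1 -3 -26 65 0.005" --pt "1 -3 -26 75 0.005" --pt "1 -3 -26 78 0.005"

```text
clock: 5.82
ee_pos: [0.4628, 0.3257, 0.0124]
orientation: [0.998, -0.057, -0.0, 0.0]
wrist_force: [0.4, 0.0, -1.5]
grip_width: 0.181
grasp_force: 50.0
```

>>> apply_moves --pt "1 0 0 0 0" --pt "0.6 0 0 0 0" --pt "0.6 0 0 0 0" --pt "0.6 0 0 0 0" --pt "0.6 0 0 0 0"

```text
clock: 6.45
ee_pos: [0.4633, 0.3259, 0.013]
orientation: [0.998, -0.057, 0.0, -0.0]
wrist_force: [-1.2, -0.1, 0.3]
grip_width: 0.398
grasp_force: 0.0
```

```bash
python3 go.py .4621 .3266 .012 -6.6
```

```text
t 6.45 pos [0.4633 0.3259 0.013 ] yaw -6.54 w 0.398 gf 0.0 F [-1.2 -0.1  0.3] -> d [-1.2 -0.6  1. ] tw 0.001
```

>>> apply_moves --pt "0.6 0 0 -50 0" --pt "0.4 0 0 -100 0" --pt "0 0 55 -120 0.05" --pt "0 0 115 -120 0.1" --pt "0 0 175 -120 0.15" --newtons 60

```text
clock: 7.08
ee_pos: [0.4431, 0.1504, 0.1333]
orientation: [0.991, -0.132, 0.001, -0.0]
wrist_force: [1.3, 1.2, 0.1]
grip_width: 0.786
grasp_force: 0.0
```

```bash
python3 go.py .4389 -.3387 .12 -21.6
```

```text
t 7.08 pos [0.4431 0.1504 0.1333] yaw -15.19 w 0.786 gf 0.0 F [1.3 1.2 0.1] -> d [124.1 473.2  13.2] tw 0.1119
```

>>> apply_moves --pt "0 15 58 3 0.03" --pt "0 30 116 6 0.06" --pt "0 45 174 9 0.08" --pt "0 60 232 12 0.1" --pt "0 76 290 13 0.112"

```text
clock: 7.7
ee_pos: [0.4406, -0.1496, 0.1199]
orientation: [0.982, -0.187, 0.0, 0.0]
wrist_force: [0.5, -0.3, 0.3]
grip_width: 0.999
grasp_force: 0.0
```

```bash
python3 go.py .4389 -.3387 .12 -21.6
python3 - <<'E'
from h import *
from cell import env
for n in('scene','top'):
    c=env.camera(n);pickle.dump(c,open(f'pics/{n}3.pkl','wb'));cv2.imwrite(f'pics/{n}3.png',c['frame'][...,::-1])
E
```

```text
t 7.7 pos [ 0.4406 -0.1496  0.1199] yaw -21.55 w 0.999 gf 0.0 F [ 0.5 -0.3  0.3] -> d [ 6.790e+01  1.765e+02 -1.000e-01] tw 0.0008
```

View pics/scene3.png

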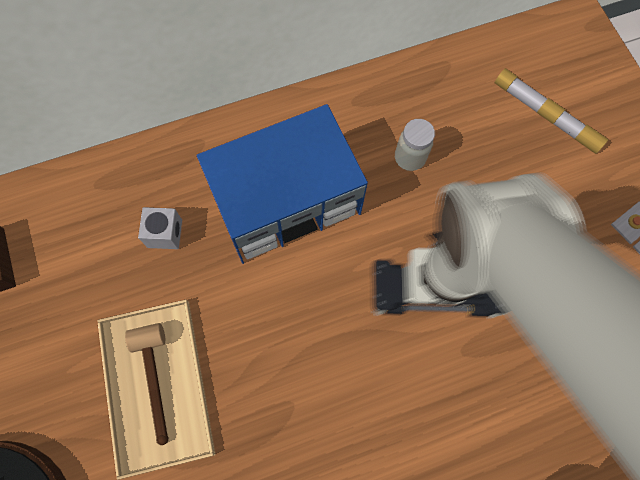

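The mallet lies flat in the tray, head at (145,337) and butt at (163,440). The bay is clear. Now the tin.

>>> apply_moves --pt "0 22 58 0 0" --pt "0 44 116 0 0" --pt "0 68 176 0 0" --pt "0 68 176 20 0" --pt "0 68 176 40 0"

```text
clock: 8.43
ee_pos: [0.4394, -0.3374, 0.0793]
orientation: [0.982, -0.188, 0.0, 0.0]
wrist_force: [0.7, 0.9, -0.1]
grip_width: 0.998
grasp_force: 0.0
```

```bash
python3 go.py .4389 -.3387 .014 -21.6
```

```text
t 8.43 pos [ 0.4394 -0.3374  0.0793] yaw -21.66 w 0.998 gf 0.0 F [ 0.7  0.9 -0.1] -> d [ 0.   1.4 65.3] tw -0.0011
```

>>> apply_moves --pt "0 0 1 25 0" --pt "0 0 1 50 0" --pt "0 0 1 63 0" --pt "1 0 1 65 0" --pt "1 0 1 65 0"

```text
clock: 9.05
ee_pos: [0.4396, -0.3376, 0.0153]
orientation: [0.982, -0.187, 0.0, 0.0]
wrist_force: [-0.2, -0.5, 0.5]
grip_width: 0.827
grasp_force: 0.0
```

>>> apply_moves --pt "1 0 0 0 0" --pt "1 0 0 0 0" --pt "1 0 0 0 0" --pt "1 0 0 0 0" --pt "1 0 0 0 0"

```text
clock: 9.68
ee_pos: [0.4393, -0.3384, 0.0157]
orientation: [0.982, -0.187, 0.001, 0.001]
wrist_force: [-2.1, -2.0, 6.1]
grip_width: 0.694
grasp_force: 59.9
```

```bash
python3 go.py .45 -.05 .03 3.75
```

```text
t 9.68 pos [ 0.4393 -0.3384  0.0157] yaw -21.58 w 0.694 gf 59.9 F [-2.1 -2.   6.1] -> d [ -96.1 -272.1  -14.7] tw -0.4421
```

>>> apply_moves --pt "1 0 0 -25 0" --pt "1 0 -20 -40 -0.05" --pt "1 -10 -70 -40 -0.17" --pt "1 -20 -125 -40 -0.3" --pt "1 -30 -180 -40 -0.442"

```text
clock: 10.3
ee_pos: [0.4769, -0.1554, 0.0544]
orientation: [0.999, 0.036, -0.0, -0.001]
wrist_force: [1.4, 0.5, -6.0]
grip_width: 0.694
grasp_force: 59.9
```

```bash
python3 go.py .5057 -.0142 .025 3.75
```

```text
t 10.3 pos [ 0.4769 -0.1554  0.0544] yaw 4.18 w 0.694 gf 59.9 F [ 1.4  0.5 -6. ] -> d [  39.1 -138.6   29.6] tw 0.0075
```

>>> apply_moves --pt "1 10 -45 5 0.007" --pt "1 20 -90 12 0.007" --pt "1 39 -138 22 0.007" --pt "1 39 -139 30 0.007" --pt "1 39 -139 30 0.007"

```text
clock: 10.92
ee_pos: [0.5051, -0.0161, 0.0237]
orientation: [1.0, 0.031, -0.002, -0.0]
wrist_force: [-0.5, -0.2, -7.0]
grip_width: 0.694
grasp_force: 59.9
```

```bash
python3 go.py .5057 -.0142 .02 3.75
python3 - <<'E'
from h import *
from cell import env
c=env.camera('wrist');pickle.dump(c,open('pics/w4.pkl','wb'));cv2.imwrite('pics/w4.png',c['frame'][...,::-1])
t=env.camera('top');pickle.dump(t,open('pics/t4.pkl','wb'))
cv2.imwrite('pics/t4.png',np.hstack([cv2.resize(c['frame'],(400,300)),cv2.resize(t['frame'][140:380,190:510],(400,300))])[...,::-1])
E
```

```text
t 10.93 pos [ 0.5051 -0.0161  0.0237] yaw 3.58 w 0.694 gf 59.9 F [-0.5 -0.2 -7. ] -> d [ 0.7 -1.8  3.7] tw -0.003
```

View pics/t4.png

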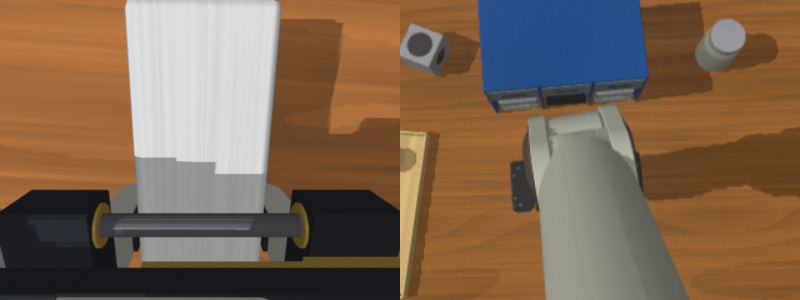

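The tin is gripped straight and centred between the fingers. The crop on the right shows it lined up with the dark middle bay.

>>> apply_moves --pt "1 0 -2 4 -0.003" --pt "1 25 -2 5 -0.003" --pt "1 48 -2 5 -0.003" --pt "1 72 -2 5 -0.003" --pt "1 94 -2 6 -0.003"

```text
clock: 11.65
ee_pos: [0.6015, -0.0112, 0.0187]
orientation: [1.0, 0.03, 0.0, 0.0]
wrist_force: [-0.7, -0.2, -5.4]
grip_width: 0.696
grasp_force: 59.9
```

```bash
python3 go.py .6005 -.0079 .0157 3.75
```

```text
t 11.65 pos [ 0.6015 -0.0112  0.0187] yaw 3.45 w 0.696 gf 59.9 F [-0.7 -0.2 -5.4] -> d [-0.8 -3.3  3. ] tw -0.0052
```

>>> apply_moves --pt "1 0 0 0 0" --pt "1 0 0 2 0" --pt "1 0 0 3 0" --pt "1 0 0 3 0" --pt "1 0 0 3 0"

```text
clock: 12.28
ee_pos: [0.6006, -0.0103, 0.0158]
orientation: [1.0, 0.031, 0.0, 0.0]
wrist_force: [-1.9, -0.9, -3.5]
grip_width: 0.696
grasp_force: 59.9
```

```bash
python3 go.py .6005 -.0079 .0157 3.75
```

```text
t 12.28 pos [ 0.6006 -0.0103  0.0158] yaw 3.53 w 0.696 gf 59.9 F [-1.9 -0.9 -3.5] -> d [ 0.  -2.4  0.1] tw -0.0038
```

>>> apply_moves --pt "1 0 -2 0 -0.004" --pt "1 0 -2 0 -0.004" --pt "0.1 0 -2 0 -0.004" --pt "0.1 0 -2 0 -0.004" --pt "0.1 0 -2 0 -0.004"

```text
clock: 12.9
ee_pos: [0.6012, -0.008, 0.0162]
orientation: [0.999, 0.033, 0.001, -0.0]
wrist_force: [0.1, -0.9, -0.2]
grip_width: 0.899
grasp_force: 0.0
```

>>> apply_moves --pt "0.1 -15 0 0 0" --pt "0.1 -33 0 0 0" --pt "1 -34 0 0 0" --pt "1 -34 0 0 0" --pt "1 -34 0 0 0" --newtons 40

```text
clock: 13.52
ee_pos: [0.5678, -0.0102, 0.0161]
orientation: [0.999, 0.033, 0.001, -0.0]
wrist_force: [-0.4, -0.2, 1.6]
grip_width: 0.697
grasp_force: 40.0
```

```bash
python3 go.py .6005 -.0079 .0157 3.75
```

```text
t 13.53 pos [ 0.5678 -0.0102  0.0161] yaw 3.77 w 0.697 gf 40.0 F [-0.4 -0.2  1.6] -> d [32.7 -0.1  0.4] tw 0.0003
```

>>> apply_moves --pt "1 9 0 0 0" --pt "1 18 0 0 0" --pt "1 27 0 0 0" --pt "1 35 0 0 0" --pt "1 35 0 0 0"

```text
clock: 14.15
ee_pos: [0.6015, -0.0081, 0.016]
orientation: [0.999, 0.033, -0.001, 0.0]
wrist_force: [-2.7, -0.4, 5.7]
grip_width: 0.696
grasp_force: 40.0
```

>>> apply_moves --pt "0 0 0 0 0" --pt "0 0 0 0 0" --pt "0 0 0 0 0" --pt "0 -45 0 0 0" --pt "0 -90 0 0 0" --newtons 50

```text
clock: 14.78
ee_pos: [0.5111, -0.014, 0.0156]
orientation: [0.999, 0.033, 0.0, -0.0]
wrist_force: [-0.0, 0.0, 0.0]
grip_width: 0.997
grasp_force: 0.0
```

```bash
python3 go.py .4633 .3259 .12 -6.6
```

```text
t 14.78 pos [ 0.5111 -0.014   0.0156] yaw 3.78 w 0.997 gf 0.0 F [-0.  0.  0.] -> d [ -25.2 -342.3 -104.4] tw 0.1812
```

The body would meet the drawer front before the fingers could push the tin flush, since it reaches about 28 mm further than they do. I'll borrow the mallet as a pusher and put it back in the tray afterwards.

>>> apply_moves --pt "0 0 0 -55 0" --pt "0 -5 -40 -100 0.03" --pt "0 -10 -100 -105 0.06" --pt "0 -15 -160 -105 0.1" --pt "0 -20 -220 -105 0.15"

```text
clock: 15.4
ee_pos: [0.4774, 0.2059, 0.1214]
orientation: [0.999, -0.043, 0.001, -0.0]
wrist_force: [0.3, -0.6, 0.2]
grip_width: 0.999
grasp_force: 0.0
```

```bash
python3 go.py .4633 .3259 .013 -6.6
python3 - <<'E'
from h import *
from cell import env
c=env.camera('scene');pickle.dump(c,open('pics/s5.pkl','wb'));cv2.imwrite('pics/s5.png',c['frame'][...,::-1])
c=env.camera('top');pickle.dump(c,open('pics/t5.pkl','wb'));cv2.imwrite('pics/t5.png',c['frame'][...,::-1])
E
```

```text
t 15.4 pos [0.4774 0.2059 0.1214] yaw -4.95 w 0.999 gf 0.0 F [ 0.3 -0.6  0.2] -> d [ -24.6 -118.3  108.4] tw 0.0289
```

View pics/t5.png

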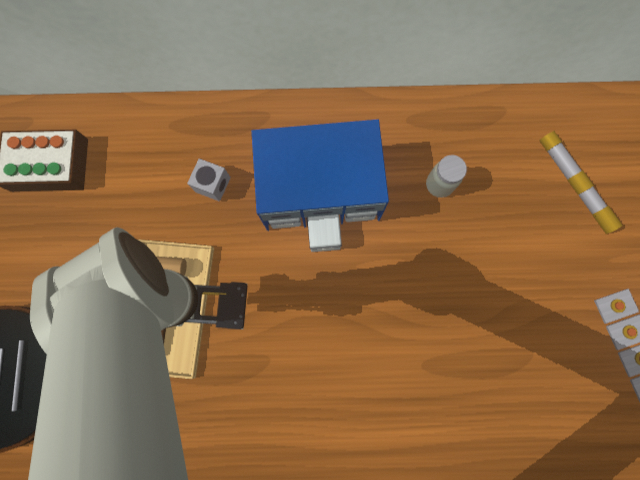

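The tin sits straight in the middle bay, sticking out from the front to a rear edge at rows 245–250, near column 325. Jar and block haven't moved.

>>> apply_moves --pt "0.5 -12 -59 0 0.029" --pt "0.5 -25 -118 10 0.029" --pt "0.5 -25 -118 40 0.029" --pt "0.5 -25 -118 75 0.029" --pt "0.5 -25 -118 85 0.029"

```text
clock: 16.12
ee_pos: [0.4609, 0.3226, 0.0336]
orientation: [0.998, -0.056, -0.002, 0.001]
wrist_force: [0.8, 0.9, 0.6]
grip_width: 0.523
grasp_force: 0.0
```

```bash
python3 go.py .4633 .3259 .013 -6.6
```

```text
t 16.12 pos [0.4609 0.3226 0.0336] yaw -6.45 w 0.523 gf 0.0 F [0.8 0.9 0.6] -> d [ 2.1 -3.6 20.6] tw 0.0026
```

>>> apply_moves --pt "0.5 2 -3 12 0.003" --pt "0.5 2 -3 20 0.003" --pt "1 2 -3 20 0.003" --pt "1 2 -3 20 0.003" --pt "1 2 -3 20 0.003"

```text
clock: 16.75
ee_pos: [0.4651, 0.3269, 0.0164]
orientation: [0.998, -0.058, 0.0, -0.0]
wrist_force: [0.6, -1.3, 0.0]
grip_width: 0.222
grasp_force: 0.0
```

>>> apply_moves --pt "1 0 0 0 0" --pt "1 0 0 0 0" --pt "1 0 0 -25 0" --pt "1 0 0 -60 0" --pt "1 0 0 -80 0"

```text
clock: 17.38
ee_pos: [0.465, 0.327, 0.0971]
orientation: [0.998, -0.058, 0.0, -0.0]
wrist_force: [-0.4, 0.7, -1.1]
grip_width: 0.178
grasp_force: 50.0
```

```bash
python3 go.py .4458 -.018 .07 3.75
```

```text
t 17.38 pos [0.465  0.327  0.0971] yaw -6.65 w 0.178 gf 50.0 F [-0.4  0.7 -1.1] -> d [ 20.8 344.9  26.8] tw -0.1815
```

>>> apply_moves --pt "1 4 55 0 -0.03" --pt "1 8 115 0 -0.07" --pt "1 12 175 0 -0.11" --pt "1 16 235 0 -0.15" --pt "1 20 295 0 -0.181"

```text
clock: 18.0
ee_pos: [0.4499, 0.0294, 0.0957]
orientation: [0.999, 0.033, 0.0, 0.0]
wrist_force: [1.1, -0.0, -0.1]
grip_width: 0.18
grasp_force: 50.0
```

```bash
python3 go.py .4458 -.018 .015 3.75
```

```text
t 18.0 pos [0.4499 0.0294 0.0957] yaw 3.8 w 0.18 gf 50.0 F [ 1.1 -0.  -0.1] -> d [-7.2 47.  80.7] tw 0.0008
```

>>> apply_moves --pt "1 -7 25 0 0" --pt "1 -7 48 20 0" --pt "1 -7 48 55 0" --pt "1 -7 48 80 0" --pt "1 -7 48 80 0"

```text
clock: 18.62
ee_pos: [0.4444, -0.0171, 0.0142]
orientation: [0.999, 0.032, -0.002, -0.0]
wrist_force: [-0.4, 0.6, -0.9]
grip_width: 0.18
grasp_force: 50.0
```

```bash
python3 go.py .4758 -.016 .016 3.75 .5316 -.0125 .016 3.75
python3 - <<'E'
from h import *
from cell import env
c=env.camera('scene');w=env.camera('wrist')
cv2.imwrite('pics/c6.png',np.hstack([cv2.resize(w['frame'],(400,300)),cv2.resize(c['frame'][150:390,170:490],(400,300))])[...,::-1])
E
```

```text
t 18.62 pos [ 0.4444 -0.0171  0.0142] yaw 3.72 w 0.18 gf 50.0 F [-0.4  0.6 -0.9] -> d [31.4  1.  -1.9] tw -0.0005
t 18.62 pos [ 0.4444 -0.0171  0.0142] yaw 3.72 w 0.18 gf 50.0 F [-0.4  0.6 -0.9] -> d [87.3  1.1 -2.2] tw -0.0005
```

View pics/c6.png

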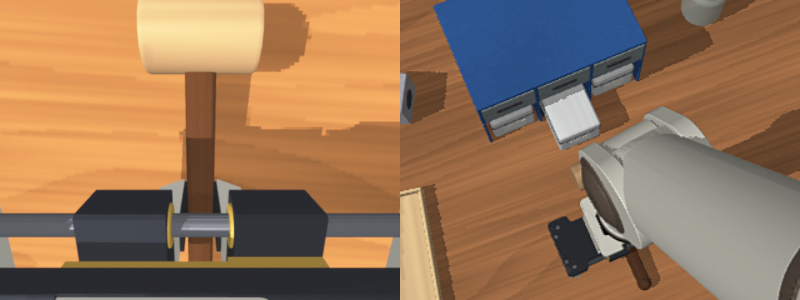

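The mallet is held straight, head ahead at crop (200,35), and the tin sticks out centrally at (575,118). Pushing now.

>>> apply_moves --pt "1 16 1 -2 0" --pt "1 32 1 -2 0" --pt "1 46 1 -2 0" --pt "1 60 1 -2 0" --pt "1 72 1 -2 0"

```text
clock: 19.35
ee_pos: [0.5189, -0.0133, 0.0177]
orientation: [0.999, 0.032, -0.0, 0.0]
wrist_force: [-4.4, -0.9, 0.7]
grip_width: 0.182
grasp_force: 50.0
```

>>> apply_moves --pt "1 4 0 0 0" --pt "1 7 0 0 0" --pt "1 10 0 0 0" --pt "1 12 0 0 0" --pt "1 12 0 0 0"

```text
clock: 19.98
ee_pos: [0.5307, -0.0126, 0.0178]
orientation: [0.999, 0.032, 0.0, -0.0]
wrist_force: [-2.4, -0.6, -0.2]
grip_width: 0.179
grasp_force: 50.0
```

Still sliding, at under 5 N. I'll creep forward until the force rises at the stop.

>>> apply_moves --pt "1 1 0 0 0" --pt "1 2 0 0 0" --pt "1 3 0 0 0" --pt "1 4 0 0 0" --pt "1 4 0 0 0"

```text
clock: 20.6
ee_pos: [0.5333, -0.0125, 0.0174]
orientation: [0.999, 0.032, -0.001, 0.0]
wrist_force: [-5.5, -0.3, 0.1]
grip_width: 0.175
grasp_force: 50.0
```

>>> apply_moves --pt "1 1 0 0 0" --pt "1 2 0 0 0" --pt "1 3 0 0 0" --pt "1 3 0 0 0" --pt "1 3 0 0 0"

```text
clock: 21.22
ee_pos: [0.5334, -0.0125, 0.0166]
orientation: [0.999, 0.032, -0.004, 0.0]
wrist_force: [-10.2, -0.4, 1.1]
grip_width: 0.18
grasp_force: 50.0
```

The force rises to 10 N with no further motion, so the tin is at the stop. Backing off.

>>> apply_moves --pt "1 -10 0 0 0" --pt "1 -40 0 -2 0" --pt "1 -90 0 -10 0" --pt "1 -90 -15 -45 0.02" --pt "1 -90 -60 -80 0.05"

```text
clock: 21.85
ee_pos: [0.4451, 0.0404, 0.0992]
orientation: [1.0, 0.004, 0.002, 0.0]
wrist_force: [0.9, 1.0, -0.7]
grip_width: 0.176
grasp_force: 50.0
```

```bash
python3 go.py .465 .327 .09 -6.6
```

```text
t 21.85 pos [0.4451 0.0404 0.0992] yaw 0.5 w 0.176 gf 50.0 F [ 0.9  1.  -0.7] -> d [  22.4 -286.4    9.1] tw 0.1239
```

>>> apply_moves --pt "1 4 -57 0 0.03" --pt "1 9 -114 0 0.06" --pt "1 13 -172 0 0.09" --pt "1 18 -230 0 0.12" --pt "1 22 -286 5 0.124"

```text
clock: 22.48
ee_pos: [0.4632, 0.3317, 0.094]
orientation: [0.998, -0.055, 0.002, -0.002]
wrist_force: [1.7, 0.2, -1.3]
grip_width: 0.177
grasp_force: 50.0
```

```bash
python3 go.py .465 .327 .0165 -6.6
python3 - <<'E'
from h import *
from cell import env
c=env.camera('scene');t=env.camera('top');pickle.dump(c,open('pics/s7.pkl','wb'));pickle.dump(t,open('pics/t7.pkl','wb'))
cv2.imwrite('pics/c7.png',np.hstack([cv2.resize(c['frame'][150:285,220:400],(400,300),interpolation=2),cv2.resize(t['frame'][150:285,235:415],(400,300),interpolation=2)])[...,::-1])
E
```

```text
t 22.48 pos [0.4632 0.3317 0.094 ] yaw -6.27 w 0.177 gf 50.0 F [ 1.7  0.2 -1.3] -> d [ 2.   4.8 77.5] tw 0.0057
```

View pics/c7.png

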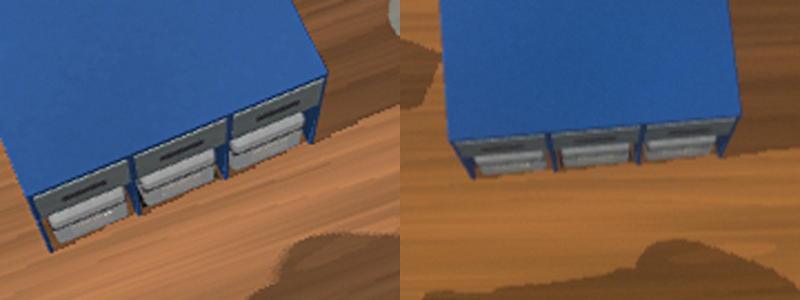

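The middle tin's front lines up with its neighbours: bottom edges at about (55,243), (140,208) and (232,170) fall on one line. I'll return the mallet and check the flushness in numbers.

>>> apply_moves --pt "1 2 5 20 0.005" --pt "1 2 5 50 0.005" --pt "1 2 5 68 0.005" --pt "1 2 5 75 0.005" --pt "1 2 5 77 0.005"

```text
clock: 23.2
ee_pos: [0.4628, 0.3231, 0.0162]
orientation: [0.998, -0.057, -0.0, 0.0]
wrist_force: [-5.0, -1.6, 10.5]
grip_width: 0.178
grasp_force: 50.0
```

>>> apply_moves --pt "1 0 0 0 0" --pt "0.6 0 0 0 0" --pt "0.6 0 0 0 0" --pt "0.6 0 0 0 0" --pt "0.6 0 0 0 0"

```text
clock: 23.82
ee_pos: [0.463, 0.3231, 0.0158]
orientation: [0.998, -0.057, 0.0, -0.0]
wrist_force: [0.4, -0.5, 1.4]
grip_width: 0.395
grasp_force: 0.0
```

>>> apply_moves --pt "0.6 0 0 -40 0" --pt "0.6 0 0 -80 0" --pt "0.6 0 0 -120 0" --pt "0.6 -20 50 -120 0" --pt "0.6 -40 110 -120 0"

```text
clock: 24.45
ee_pos: [0.4109, 0.2189, 0.1364]
orientation: [0.998, -0.056, 0.001, -0.001]
wrist_force: [1.6, -1.1, 0.5]
grip_width: 0.4
grasp_force: 0.0
```

>>> apply_moves --pt "0.6 0 60 0 0" --pt "0.6 0 120 0 0" --pt "0.6 0 180 0 0" --pt "0.6 0 240 0 0" --pt "0.6 0 300 0 0"

```text
clock: 25.08
ee_pos: [0.3766, -0.081, 0.1362]
orientation: [0.998, -0.057, 0.001, 0.0]
wrist_force: [1.1, -0.0, -0.3]
grip_width: 0.395
grasp_force: 0.0
```

Run:
```python
from h import *
from cell import env
o=np.array([.6454,-.005]);a=np.radians(3.75);X=np.array([np.cos(a),np.sin(a)]);Y=np.array([-X[1],X[0]])
for n in('scene','top'):
    c=env.camera(n);cv2.imwrite(f'pics/{n}8.png',c['frame'][...,::-1])
    hsv=cv2.cvtColor(c['frame'],cv2.COLOR_RGB2HSV).astype(int)
    m=(hsv[...,1]<60)&(hsv[...,2]>115)
    ys,xs=np.nonzero(m);P=ray(c,np.c_[xs,ys],.03)[:,:2]-o;u=P@X;v=P@Y
    # lowest bright px of each tin front face, cast onto z=.03 (relative comparison)
    for k in(-.08,0,.08):
        r=[]
        for w in np.arange(-.024,.0241,.004):
            q=u[(abs(v-k-w)<.002)&(u>-.08)&(u<.06)]
            r.append(q.min()*1000 if len(q) else np.nan)
        print(n,k,np.round(r,0))
```

```text
scene -0.08 [-2. -3. -3. -3. -2. -3. -3. -3. -3.  0. -2. -3. -3.]
scene 0 [14.  5. -2. -3. -2. -2. -2.  0.  1. -0.  1. -2. -2.]
scene 0.08 [-3. -3. -3. -2. -2. -3. -3. -1.  1. -1. -3. -3. 10.]
top -0.08 [13. 13. 13. 14. 14.  4. 13.  4. 13. 14. 14. 12. 12.]
top 0 [15. 14. 14. 14. 15. 13. 13. 14. 14. 14. 15. 13. 13.]
top 0.08 [14. 14.  4.  4.  4. 14. 14. 14.  4. 13. 13. 13. 14.]
```

View pics/scene8.png

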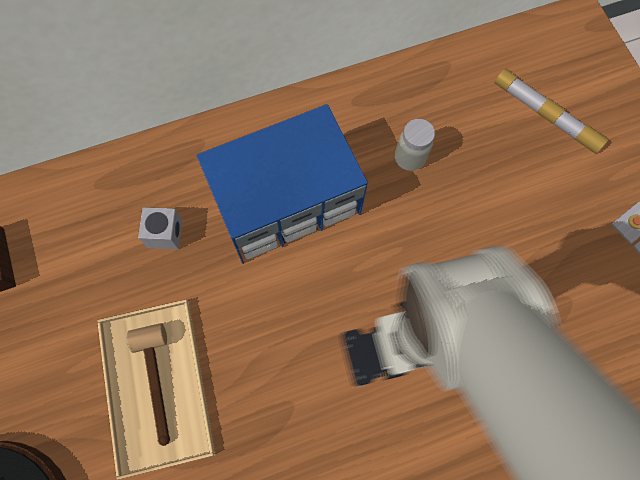

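The middle tin's front is within about 1 mm of both neighbours in both views. The mallet lies flat in the tray at (155,385), and the jar and block haven't moved. Letting the arm come to rest, then handing in.

>>> apply_moves --pt "0.6 0 0 -10 0" --pt "0.6 0 0 -10 0" --pt "0.6 0 0 -10 0" --pt "0.6 0 0 -10 0" --pt "0.6 0 0 -10 0"

```text
clock: 25.8
ee_pos: [0.3767, -0.0787, 0.1456]
orientation: [0.998, -0.056, -0.0, -0.0]
wrist_force: [0.3, -0.5, 0.6]
grip_width: 0.398
grasp_force: 0.0
```

```bash
python3 -c "
from cell import env
print(env.job_done())"
```

```text
the job is handed in; nothing more can be done
None
```

The job is handed in at about 26 s: the mallet went flat into the tray first, then the tin went upright into the middle bay against the stop, its front within about 1 mm of its neighbours; I briefly took the mallet back out to push the tin the last stretch, then returned it to the tray, and the jar, block and other tins look unmoved.

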